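# Release a filter slide and hold it at its ball detent

## Robot

A 6-joint arm with a two-finger parallel gripper is mounted at the origin on a cart in front of the work surface, level with it; the furniture and walls round the work are solid. World frame = base frame: x ahead of the robot, y to its left, z up, the work surface at z = 0. Lengths are in m, angles in rad, forces in N, time in s.
With the tool pointing down it reaches from about 0.225 to 0.875 m from the base axis. Payload 3.4 kg.
Tool frame: the origin (TCP) lies between the finger pads; the fingertips stand 22 mm ahead of it and the grasp point (between the pads) lies 3 mm ahead of it (manip.finger_overhang is the distance from the TCP to the fingertips, in m); z points along the fingers, y is the line along which they close (so a half turn about z gives the same grasp; the last joint's range is limited). The gripper opens to 85 mm and grips with 20 to 120 N. Pads are 22 mm wide; open, the fingers measure 114 mm over their backs; the gripper's body (76 mm by 85 mm) begins 54 mm behind the grasp point. The pads swing forward as they close: fully open they stand 13 mm farther back than shut.
Start: joints at [1.081, 0.276, 1.505, -0, 1.361, -0.121], TCP at [0.207, 0.536, 0.253] pointing down, gripper open.
Joint ranges: [-2.89, 2.89], [-0.75, 2.08], [0.22, 2.7], [-1.18, 4.32], [0.11, 2.71], [-2.7, 2.7]. Speed limits (rad/s): [2.57, 2.57, 3.14, 3.14, 3.14, 3.14].

## Interface

Orientations are given as a unit quaternion [w, x, y, z].
In Python, from rig import get_state, eyes, order, manip gives the robot as it stands.
- The arm moves only by the tool drive_tool, never from a script. Its argument "rows" is a list of rows, each a list of 4 numbers: the shift along the tool's x, y, z in units of 25 mm (1.0 is 25 mm), then the turn about the tool's z in units of 6 degrees (1.0 is 6 degrees). A call has exactly 8 rows; each row is the pose to reach, as a shift and turn from the pose commanded when the call began, along the tool's axes at that moment; what a row does not reach only later rows make up. A row lasts 1/12 s, in which the tool goes at most 41.7 mm and 7.16 degrees, less where a joint would pass 70% of its speed; a pose out of reach is approached as far as the arm can. A call with a gripper value outside its range is refused whole. "grip" is the finger opening in mm, from 0 to 85.4, set as the call begins (left out, the last holds). The fingers move at their own pace and stop on an object; "newtons" is the grip in N (left out, the last holds). Time passes only in rows, so rows that repeat a pose let the fingers close, or fill a call up. It gives the time, the measured TCP pose, the force, the opening and the grip force at its end, in the units of the state.
- get_state(): the state, without advancing time (a new reading comes with each control period).
- eyes.get_image(name): name is "scene" or "top"; returns (picture, depth): 480x640x3 uint8, red, green, blue; 480x640 float32, m along the optical axis (not along the pixel's ray), 0 where there is no reading.
- eyes.camera_info(name): a dict with "fx", "fy", "cx", "cy" (pixels), "dist" ([k1, k2, p1, p2, k3] as OpenCV has them; the pictures are not rectified), "R" (3x3) and "t" (3): a world point X has camera coordinates R X + t. Camera axes: x right, y down, z forward; pixel columns grow to the right and rows downward; lengths in m; the calibration is good to about 2 mm. A picture is of the moment at which its call begins. camera_info takes no time and is no camera call.
- order.sign_off(): hands the job in; it is judged then, once.
The state is a dict: "clock": time; "qpos": joint angles; "qd": joint speeds; "effort": joint torques, N m; "position": TCP position; "ee_rot": TCP orientation; "contact_force": force on the tool from outside, world axes, zero at the start; "moment": the same for the moment, N m; "width": finger opening in m; "gripper_force": force on a finger pad.
Only numpy, scipy, OpenCV 4.12 (cv2) and the standard library are available. Lean on these libraries where they do the work, as an engineer would, in place of code of your own. Each camera call takes 0.05 s, during which the arm holds its last target. There are 200 camera calls.

## Task

Press the sprung release plunger of the filter-slide bench fully down so that the catch drops, then take the slide by its upright grip post and slide it along the rail until the sprung ball of the index block clicks into the notch in the slide's edge. Finish while still gripping the post, holding the slide still at the notch; do not let go. Leave the petri dish, the dropper bottle and the coverslip box where they are.

Things in the scene. Friction and masses are not known exactly. Their poses are not given: they have to be found in the camera images.
- bench: fixed grey base plate 180 x 300 x 12 mm with a steel rail along its y axis, under the slide. Origin at table level on the rail's centre line, midway along it; z up. The slide is parked at the rail's -y end and travels to +y. The release plunger and its catch stand on the +x side by the parked slide, the index block on the same side farther to +y
- index_block: aluminium block, fixed to the bench at another place along the rail each time: a 40 mm wide strap across the base with a round light port on the -x side, and at x = +82 mm a 28 x 26 mm post, 56 mm high with its screw, from which a 10 mm sprung steel ball in a brass barrel points to -x. Origin on the rail's centre line at table level, at the ball's y; axes as the bench's
- index (a point): tip of the ball on the index block (at x = 51, y = 0, z = 34 mm in the index block's frame)
- notch (a point): middle of the round notch between two 12 mm bumps, 16 mm apart, in the slide's +x edge; at x = 51, z = 34 mm in the bench's frame, same y as the grip post. The slide is right when it meets index. The first bump must be pushed over the ball (up to about 12 N along the rail), then the slide snaps in; the bumps' crests lie 8 mm either side of the notch's middle
- grip (a point): on the slide's upright black grip post, where to grip it: round, 19 mm in diameter, on the rail's centre line, at y = -85 mm plus the slide joint's value in the bench's frame. The point is 66 mm above the table, the post's top 15 mm above it, the slide's plate 28 mm below it
- slide (a joint): travel of the slide along the bench's +y axis, m: 0 parked, 0.185 at the far stop. It starts between 0 and 0.008; the catch blocks it at about 0.010 until tipped down. The notch meets the ball at (y of index in the bench's frame) + 0.085. Rail friction about 1 N
- plunger_top (a point): centre of the top of the release plunger's round black cap (24 mm), 73 mm above the table when up; at x = 66, y = -83 mm in the bench's frame. It is pressed straight down
- plunger (a joint): how far the plunger is pressed, m: 0 up, 0.012 fully down; the spring takes 3 N to start and 8 N at full stroke, and returns it when let go
- catch (a joint): angle of the catch, rad: 0 up, its tooth blocking the slide; about 0.33 when the plunger has been fully pressed; it stays down by friction
- petri: round petri dish, 90 mm wide, 15 mm high, bystander; origin under its centre
- iodine: small brown dropper bottle with black cap, 27 mm wide, 61 mm high, bystander; origin under its centre
- coverbox: small square coverslip box with a lid, 30 x 30 x 13 mm, bystander; origin under its centre

How it is judged:
By the outcome, as a careful person would: the job done as asked, in the order asked, and still so for the second after the job is handed in, while the arm keeps its last pose, push and grip.
It also fails if it takes over 48 s, if anything falls off the work surface, if the arm or the gripper's body presses on something with over 40 N, if the wrist force passes 120 N, or if a joint passes its speed limit or range.

## Working session

There is one attempt and no reset: what is moved stays moved. The work goes in short steps, Python scripts to look and compute and a tool call to move; the robot and the scene stay as the last step left them, time stands still between calls to the robot, and variables do not carry over. Pictures are saved under pics/ and viewed, at most 10 in all, crops included, and the job is handed in when it is done.

Besides the shell and the picture viewer there is one more tool, called after "Emit:" by a JSON object that holds its "name" and its "arguments". drive_tool: Moves the arm, as the interface text tells. Its arguments: {"type":"object","properties":{"rows":{"type":"array","items":{"type":"array","items":{"type":"number"}}},"grip":{"type":"number"},"newtons":{"type":"number"}},"required":["rows"]}

```bash
mkdir -p pics; ls; python3 - <<'E'
from rig import get_state, eyes, manip
import cv2,numpy as np
for n in("scene","top"):
    p,d=eyes.get_image(n); cv2.imwrite(f"pics/{n}0.png",p[:,:,::-1]); np.save(f"{n}0.npy",d)
    print(n,eyes.camera_info(n))
print(get_state(),manip.finger_overhang)
E
```

```text
pics
scene {'fx': 580.6782722255235, 'fy': 580.6782722255235, 'cx': 318.5792564297071, 'cy': 227.99434255614423, 'dist': array([-0.15331205,  0.        ,  0.        ,  0.        ,  0.        ]), 'R': array([[ 0.99317514,  0.11628487, -0.00899807],
       [ 0.09496621, -0.85105515, -0.51641703],
       [-0.06770934,  0.51203804, -0.85628996]]), 't': array([-0.50482864,  0.17357763,  1.01309552])}
top {'fx': 509.6274150253914, 'fy': 509.6274150253914, 'cx': 313.0838511391035, 'cy': 241.87240620516712, 'dist': array([-0.01246174,  0.        ,  0.        ,  0.        ,  0.        ]), 'R': array([[ 0.01661082, -0.99976038, -0.01425714],
       [-0.98937562, -0.01437521, -0.14466939],
       [ 0.14442978,  0.01650874, -0.98937733]]), 't': array([0.21139076, 0.51934194, 0.96203131])}
{'clock': 0.1, 'qpos': array([ 1.08096985e+00,  2.76561697e-01,  1.50600094e+00,  2.70591950e-05,
        1.36068225e+00, -1.20990708e-01]), 'qd': array([-0.00037087, -0.00085966, -0.0048814 ,  0.00077896, -0.00141309,
       -0.0015922 ]), 'effort': array([ 8.92915796e-04, -4.17702234e+01, -2.46403545e+01, -4.54063820e-04,
        5.77384169e-03, -1.80092758e-05]), 'position': array([0.2070966 , 0.53595897, 0.25251132]), 'ee_rot': array([-2.61017143e-04,  1.83377044e-01,  9.83042307e-01, -7.83911098e-04]), 'contact_force': array([-0.69429873,  0.24297042, -0.29717622]), 'moment': array([-0.0099336 ,  0.01292566,  0.03523551]), 'gripper_force': 0.0, 'width': 0.0855366338537089} 0.022
```

View pics/top0.png

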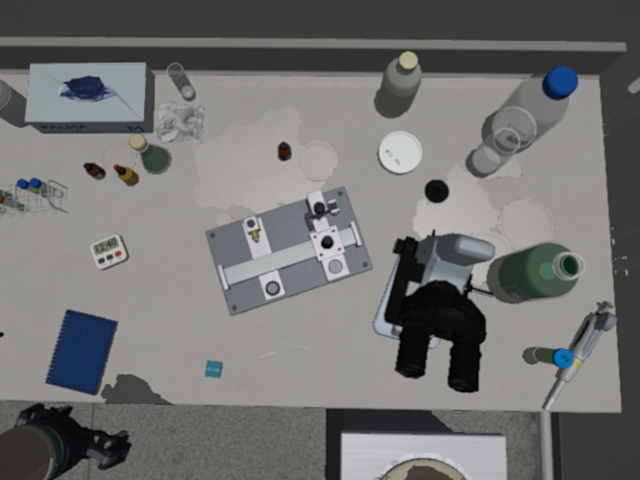

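View pics/scene0.png

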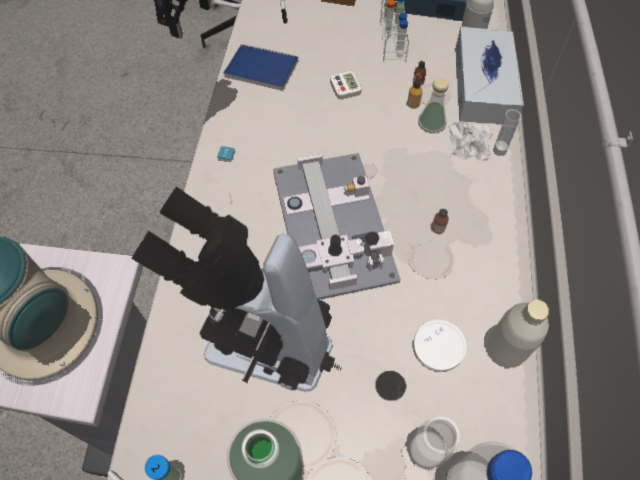

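The top view shows the bench at (290,250), turned about 15°. The grip post is at (327,242), the plunger cap at (320,208) and the index block's ball and post at (255,232). The microscope stands to the right at about (440,300), which is an obstacle beside the arm's path.

```bash
cat > h.py <<'E'
import numpy as np,cv2
from rig import eyes
def cam(n):
    c=eyes.camera_info(n);K=np.array([[c['fx'],0,c['cx']],[0,c['fy'],c['cy']],[0,0,1]]);return K,np.array(c['dist']),np.array(c['R']),np.array(c['t'])
def ray(n,uv):
    K,D,R,t=cam(n);p=cv2.undistortPoints(np.array([[uv]],float),K,D)[0,0]
    return -R.T@t,R.T@np.array([p[0],p[1],1])
def atz(n,uv,z):
    o,d=ray(n,uv);return o+d*(z-o[2])/d[2]
def proj(n,X):
    K,D,R,t=cam(n);return cv2.projectPoints(np.array(X,float).reshape(-1,3),cv2.Rodrigues(R)[0],t,K,D)[0][:,0]
def cloud(n,d):
    K,D,R,t=cam(n);v,u=np.mgrid[:480,:640]
    p=cv2.undistortPoints(np.stack([u,v],-1).reshape(-1,1,2).astype(float),K,D)[:,0]
    P=np.c_[p,np.ones(len(p))]*d.reshape(-1,1);return ((P-t)@R).reshape(480,640,3)
E
python3 - <<'E'
from h import *
C=cloud("top",np.load("top0.npy"))
for u,v in[(327,242),(320,208),(255,232),(250,222),(410,335),(445,300),(405,245),(460,245),(440,190)]:print(u,v,C[v,u].round(3))
# height map of the microscope
m=C[225:400,370:500].reshape(-1,3)
for a in np.arange(.1,.6,.05):
  print(round(a,2),[ (lambda s:round(s[:,2].max(),2) if len(s) else None)(m[(m[:,0]>=a)&(m[:,0]<a+.05)&(m[:,1]>=b)&(m[:,1]<b+.05)]) for b in np.arange(-.15,.2,.05)])
for n,(x,y,w,h) in dict(top=(195,175,190,150),scene=(265,140,150,165)).items():
    p=cv2.imread(f"pics/{n}0.png")[y:y+h,x:x+w];cv2.imwrite(f"pics/{n}c.png",cv2.resize(p,None,fx=4 if n=="top" else 3.6,fy=4 if n=="top" else 3.6,interpolation=cv2.INTER_CUBIC))
E
```

```text
327 242 [0.51  0.193 0.082]
320 208 [0.577 0.207 0.072]
255 232 [0.533 0.334 0.043]
250 222 [0.55  0.342 0.058]
410 335 [0.348 0.08  0.322]
445 300 [0.396 0.033 0.327]
405 245 [0.504 0.05  0.102]
460 245 [0.466 0.023 0.372]
440 190 [ 0.632 -0.039  0.006]
0.1 [None, None, None, None, None, None, None]
0.15 [None, None, None, None, None, None, None]
0.2 [np.float64(0.01), np.float64(0.0), np.float64(0.01), np.float64(0.0), np.float64(0.01), np.float64(0.0), None]
0.25 [np.float64(0.01), np.float64(0.0), np.float64(0.34), np.float64(0.35), np.float64(0.33), np.float64(0.01), None]
0.3 [np.float64(0.0), np.float64(0.0), np.float64(0.34), np.float64(0.34), np.float64(0.35), np.float64(0.34), None]
0.35 [np.float64(0.01), None, np.float64(0.33), np.float64(0.34), np.float64(0.33), np.float64(0.01), None]
0.4 [np.float64(0.04), np.float64(0.15), np.float64(0.37), np.float64(0.32), np.float64(0.32), np.float64(0.0), None]
0.45 [np.float64(0.04), np.float64(0.14), np.float64(0.38), np.float64(0.38), np.float64(0.15), np.float64(0.02), None]
0.5 [np.float64(0.01), np.float64(0.0), np.float64(0.04), np.float64(0.25), np.float64(0.1), np.float64(0.0), None]
0.55 [np.float64(0.01), np.float64(0.0), np.float64(0.01), np.float64(0.0), np.float64(0.0), np.float64(0.0), None]
```

View pics/topc.png

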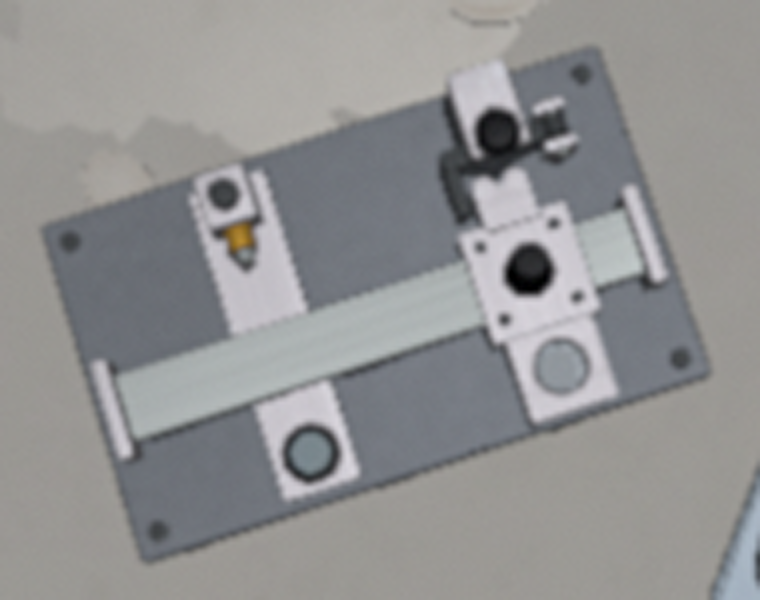

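View pics/scenec.png

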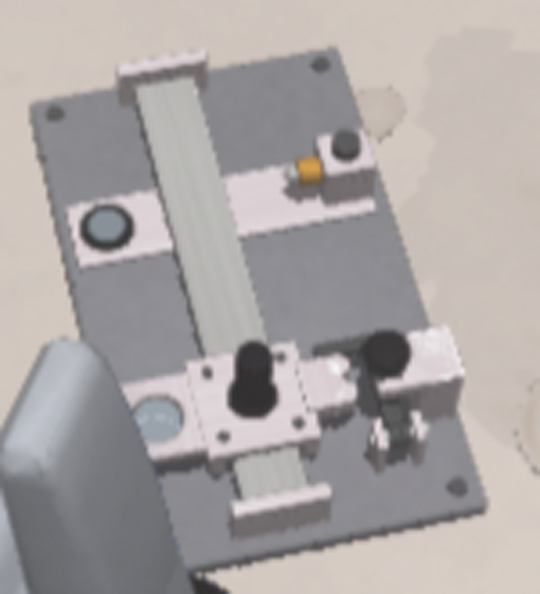

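Both crops agree. In the top crop (4x), the base corners are at (44,227), (598,46), (708,375) and (150,560). The cap is at (497,131), the post top at (530,265), the ball tip at (246,265) and the block screw at (222,194). The catch lever is between the cap and the slide, and the way to +y looks clear.

```bash
python3 - <<'E'
from h import *
from scipy.optimize import least_squares
T=lambda u,v:((u+.5)/4-.5+195,(v+.5)/4-.5+175)
S=lambda u,v:((u+.5)/3.6-.5+265,(v+.5)/3.6-.5+140)
# bench points: x,y,z known;  s slide, i index unknown
def pts(s,i):
    c=[(.09,.15,.012),(.09,-.15,.012),(-.09,-.15,.012),(-.09,.15,.012),(.066,-.083,.073),(0,-.085+s,.081),(.051,i,.034),(.082,i,.056)]
    return np.array(c)
obs=dict(top=[(44,227),(598,46),(708,375),(150,560),(497,131),(530,262),(246,266),(222,192)],
 scene=[(335,48),(486,510),None,(30,105),(387,346),(254,352),(287,175),(345,141)])
def world(p):
    x,y,a,s,i=p[:5];c,d=np.cos(a),np.sin(a);P=pts(s,i)
    return np.c_[x+c*P[:,0]-d*P[:,1],y+d*P[:,0]+c*P[:,1],P[:,2]]
def res(p):
    W=world(p);r=[]
    for n,f in(("top",T),("scene",S)):
        q=proj(n,W)
        for k,o in enumerate(obs[n]):
            if o: r.append(q[k]-f(*o))
    return np.array(r).ravel()
f=least_squares(res,[.5,.27,.3,.0,.05],loss='soft_l1')
p=f.x;print(p.round(4));print(f.fun.reshape(-1,2).round(1).tolist())
W=world(p);print(W[4:].round(4)); print("notch joint target",p[4]+.085,"post target",(W[6]-.051*np.array([np.cos(p[2]),np.sin(p[2]),0])).round(4))
C=cloud("top",np.load("top0.npy"))
for n,r in(("cap",W[4]),("post",W[5])):
    e=np.linalg.norm(C[:,:,:2]-r[:2],axis=2)
    for h in(.03,.05,.065,.075): m=(C[...,2]>h)&(C[...,2]<.095)&(e<.03);print(n,h,m.sum(),C[m].mean(0).round(4),C[m].max(0).round(3))
np.save("bench.npy",p)
E
```

```text
[0.492  0.266  0.3314 0.0082 0.053 ]
[[0.5, 4.9], [2.3, 5.0], [3.5, 6.2], [-0.5, 7.0], [-0.0, -1.7], [-0.5, -1.8], [-0.1, -3.2], [-0.2, -1.4], [-4.8, -0.1], [-6.2, 0.3], [-6.4, -0.5], [1.3, -0.2], [0.9, -0.0], [1.7, -0.4], [1.7, -0.5]]
[[0.5814 0.209  0.073 ]
 [0.517  0.1933 0.081 ]
 [0.523  0.3327 0.034 ]
 [0.5523 0.3428 0.056 ]]
notch joint target 0.13800901863173357 post target [0.4748 0.3161 0.034 ]
cap 0.03 496 [0.5818 0.21   0.053 ] [0.611 0.237 0.076]
cap 0.05 301 [0.5888 0.2119 0.0621] [0.611 0.231 0.076]
cap 0.065 116 [0.5789 0.208  0.072 ] [0.591 0.218 0.076]
cap 0.075 8 [0.5796 0.2111 0.0757] [0.586 0.216 0.076]
post 0.03 716 [0.5164 0.1932 0.0437] [0.546 0.222 0.085]
post 0.05 93 [0.5141 0.1917 0.0775] [0.524 0.2   0.085]
post 0.065 83 [0.5147 0.1918 0.0797] [0.524 0.2   0.085]
post 0.075 75 [0.5152 0.1917 0.0805] [0.524 0.2   0.085]
```

```bash
cat > fit.py <<'E'
from h import *
from scipy.optimize import least_squares
T=lambda u,v:((u+.5)/4-.5+195,(v+.5)/4-.5+175)
S=lambda u,v:((u+.5)/3.6-.5+265,(v+.5)/3.6-.5+140)
def pts(s,i,b):
    return np.array([(.09+b,.15,.012),(.09+b,-.15,.012),(-.09+b,-.15,.012),(-.09+b,.15,.012),(.066,-.083,.073),(0,-.085+s,.081),(.051,i,.034),(.082,i,.056)])
obs=dict(top=[(44,227),(598,46),(708,375),(150,560),(497,131),(530,262),(246,266),(222,192)],
 scene=[(335,48),(486,510),None,(30,105),(387,346),(254,352),(287,175),(345,141)])
def world(p):
    x,y,a,s,i=p[:5];c,d=np.cos(a),np.sin(a);P=pts(s,i,p[5])
    return np.c_[x+c*P[:,0]-d*P[:,1],y+d*P[:,0]+c*P[:,1],P[:,2]]
def res(p):
    W=world(p);r=[]
    for n,f in(("top",T),("scene",S)):
        q=proj(n,W)+(p[6:8] if n=="top" else 0)
        for k,o in enumerate(obs[n]):
            if o: r.append(q[k]-f(*o))
    return np.array(r).ravel()
f=least_squares(lambda p:np.r_[res(p),p[6:8]/1.],[.5,.27,.3,.0,.05,.005,0,0],loss='soft_l1')
p=f.x;print(p.round(4));print(res(p).reshape(-1,2).round(1).tolist())
W=world(p);print(W[4:].round(4)); u=np.array([np.cos(p[2]),np.sin(p[2]),0]);print("notch joint target",p[4]+.085,"post target",(W[6]-.051*u).round(4))
np.save("bench.npy",p)
from rig import get_state
s=get_state();print(s['position'],s['ee_rot'])
E
python3 fit.py
```

```text
[ 0.4897  0.2633  0.3365  0.0097  0.0543  0.0148 -0.3704  0.2827]
[[-0.8, -0.1], [0.5, -0.5], [2.1, 0.3], [-1.4, 1.6], [0.8, -0.4], [-0.3, -0.2], [0.1, -1.3], [-0.0, 0.5], [0.5, -0.5], [0.7, -0.5], [-0.9, -0.6], [0.0, 0.8], [-0.6, 0.4], [0.0, -0.0], [0.0, -0.2]]
[[0.5794 0.2068 0.073 ]
 [0.5145 0.1922 0.081 ]
 [0.5199 0.3314 0.034 ]
 [0.5491 0.3417 0.056 ]]
notch joint target 0.13931970784463468 post target [0.4717 0.3146 0.034 ]
[0.2070966  0.53595897 0.25251132] [-2.61017143e-04  1.83377044e-01  9.83042307e-01 -7.83911098e-04]
```

Emit:
{"name": "drive_tool", "arguments": {"rows": [[-1.2,-0.45,0,-0.85],[-2.4,-0.9,0,-1.7],[-3.6,-1.35,0,-2.55],[-4.8,-1.8,0,-3.4],[-6,-2.25,0,-4.25],[-7.2,-2.7,0,-5.1],[-8.4,-3.1,0,-5.95],[-9.3,-3.45,0,-6.73]], "grip": 0, "newtons": 40}}

```text
clock: 0.77
position: [0.3947, 0.3703, 0.2529]
ee_rot: [0.0, -0.169, 0.986, -0.0]
contact_force: [-0.5, -0.5, -0.0]
width: -0.0005
gripper_force: 0.0
```

```bash
cat > go.py <<'E'
# go.py x y z : tool units from the current pose to a world TCP point (aim yaw: bench y)
import sys,numpy as np
from scipy.spatial.transform import Rotation as R
from rig import get_state
s=get_state();q=s['ee_rot'];r=R.from_quat([q[1],q[2],q[3],q[0]]);M=r.as_matrix();p=np.load('bench.npy')
print("t",s['clock'],"pos",s['position'].round(4),"F",s['contact_force'].round(1),"w",s['width'].round(4),"gf",round(s['gripper_force'],1),"q",s['qpos'].round(2))
ya=np.degrees(np.arctan2(M[1,1],M[0,1]));print("yaw err units(turn)",((ya-90-np.degrees(p[2]))/6).round(3),"tilt",M[2,2].round(5))
t=np.array([float(a) for a in sys.argv[1:4]]);print("units",(M.T@(t-s['position'])/.025).round(3))
a=p[2];c,d=np.cos(a),np.sin(a);v=s['position'][:2]-p[:2];print("bench xy",(c*v[0]+d*v[1]).round(4),(-d*v[0]+c*v[1]).round(4))
E
python3 go.py .5794 .2068 .16
```

```text
Traceback (most recent call last):
  File "go.py", line 6, in <module>
    print("t",s['clock'],"pos",s['position'].round(4),"F",s['contact_force'].round(1),"w",s['width'].round(4),"gf",round(s['gripper_force'],1),"q",s['qpos'].round(2))
                                                                                          ^^^^^^^^^^^^^^^^
AttributeError: 'float' object has no attribute 'round'
```

```bash
sed -i "s/s\['width'\].round(4)/round(s['width'],4)/" go.py; python3 go.py .5794 .2068 .16
```

```text
t 0.7667 pos [0.3947 0.3703 0.2529] F [-0.5 -0.5 -0. ] w -0.0005 gf 0.0 q [ 0.63  0.23  1.58 -0.    1.34 -1.28]
yaw err units(turn) 0.026 tilt -1.0
units [-4.792 -8.624  3.724]
bench xy -0.0543 0.1324
```

Emit:
{"name": "drive_tool", "arguments": {"rows": [[-0.7,-1.25,0,0],[-1.4,-2.5,0,0],[-2.1,-3.75,0,0],[-2.8,-5,0,0],[-3.5,-6.25,0,0],[-4.2,-7.5,0.5,0],[-4.79,-8.62,1.2,0],[-4.79,-8.62,2,0]]}}

```text
clock: 1.43
position: [0.5826, 0.2038, 0.2029]
ee_rot: [0.003, -0.165, 0.986, -0.002]
contact_force: [0.1, 0.2, 0.6]
width: -0.0003
gripper_force: 0.0
```

```bash
python3 - <<'E'
from h import *
p,d=eyes.get_image("scene");cv2.imwrite("pics/s1.png",p[:,:,::-1])
E
python3 go.py .5794 .2068 .105
```

```text
t 1.4833 pos [0.5772 0.2051 0.1977] F [-2.9  0.5 -2. ] w 0.0004 gf 0.0 q [ 0.23  0.37  1.51 -0.    1.27 -1.67]
yaw err units(turn) -0.044 tilt -0.99997
units [-0.131  0.037  3.709]
bench xy 0.0634 -0.0839
```

View pics/s1.png

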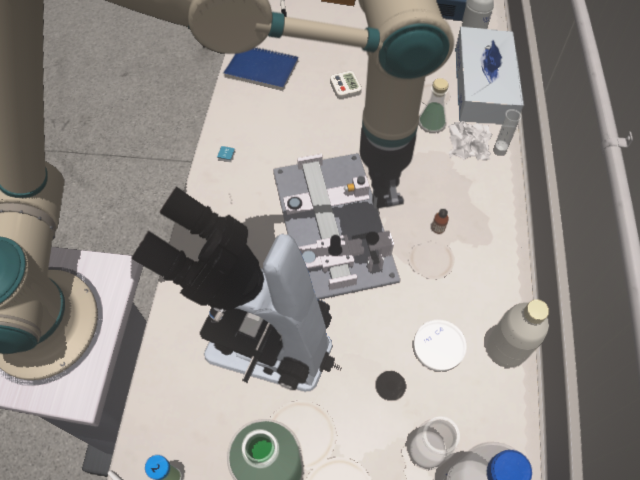

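The scene view shows the arm well clear above the microscope, with the fingertips at about (390,200), over and higher than the cap at (373,238). I'll descend now.

Emit:
{"name": "drive_tool", "arguments": {"rows": [[0,0,0.6,0],[0,0.02,1.3,0],[0,0.02,2,0],[0,0.03,2.7,0],[0,0.03,3.3,0],[0,0.03,3.6,0],[0,0.03,3.7,0],[0,0.03,3.7,0]]}}

```text
clock: 2.15
position: [0.5764, 0.2092, 0.1106]
ee_rot: [-0.001, -0.167, 0.986, 0.0]
contact_force: [1.2, 0.5, 0.2]
width: -0.0002
gripper_force: 0.0
```

```bash
python3 go.py .5794 .2068 .083
```

```text
t 2.15 pos [0.5764 0.2092 0.1106] F [1.2 0.5 0.2] w -0.0002 gf 0.0 q [ 0.23  0.44  1.63  0.    1.08 -1.67]
yaw err units(turn) -0.001 tilt -1.0
units [-0.082 -0.128  1.103]
bench xy 0.064 -0.0798
```

Emit:
{"name": "drive_tool", "arguments": {"rows": [[-0.08,-0.12,0,0],[-0.08,-0.12,0.2,0],[-0.08,-0.12,0.4,0],[-0.08,-0.12,0.6,0],[-0.08,-0.12,0.8,0],[-0.08,-0.12,0.95,0],[-0.08,-0.12,1.05,0],[-0.08,-0.12,1.1,0]]}}

```text
clock: 2.82
position: [0.5801, 0.2067, 0.084]
ee_rot: [0.0, -0.167, 0.986, 0.0]
contact_force: [-1.7, -0.3, 9.0]
width: 0.0002
gripper_force: 4.2
```

```bash
python3 go.py .5794 .2068 .081
```

```text
t 2.8167 pos [0.5801 0.2067 0.084 ] F [-1.7 -0.3  9. ] w 0.0002 gf 4.2 q [ 0.23  0.47  1.65  0.    1.02 -1.68]
yaw err units(turn) -0.005 tilt -1.0
units [0.026 0.012 0.119]
bench xy 0.0667 -0.0833
```

Near full stroke at 9 N. I'll press a little deeper to find the stop.

Emit:
{"name": "drive_tool", "arguments": {"rows": [[0,0,0.05,0],[0,0,0.1,0],[0,0,0.14,0],[0,0,0.18,0],[0,0,0.2,0],[0,0,0.2,0],[0,0,0.2,0],[0,0,0.2,0]]}}

```text
clock: 3.48
position: [0.5802, 0.2068, 0.0824]
ee_rot: [0.001, -0.167, 0.986, 0.0]
contact_force: [-6.0, -1.9, 23.0]
width: -0.0003
gripper_force: 11.5
```

Emit:
{"name": "drive_tool", "arguments": {"rows": [[0,0,-0.2,0],[0,0,-0.6,0],[0,0,-1.1,0],[0,0,-1.7,0],[0,0,-2.3,0],[0,0,-2.7,0],[0,0,-2.7,0],[0,0,-2.7,0]]}}

```text
clock: 4.15
position: [0.5799, 0.2067, 0.1458]
ee_rot: [0.0, -0.167, 0.986, 0.0]
contact_force: [-0.2, 0.5, -0.5]
width: 0.0001
gripper_force: 0.0
```

```bash
python3 - <<'E'
from h import *
p,d=eyes.get_image("scene");cv2.imwrite("pics/s2.png",cv2.resize(p[200:330,270:430,::-1],None,fx=4.5,fy=4.5,interpolation=cv2.INTER_CUBIC))
E
python3 go.py .5145 .1922 .15
```

```text
t 4.2 pos [0.5793 0.2066 0.1451] F [-0.   0.3 -0.1] w 0.0001 gf 0.0 q [ 0.23  0.41  1.58  0.    1.15 -1.68]
yaw err units(turn) -0.005 tilt -1.0
units [ 2.638  0.313 -0.193]
bench xy 0.0659 -0.0832
```

View pics/s2.png

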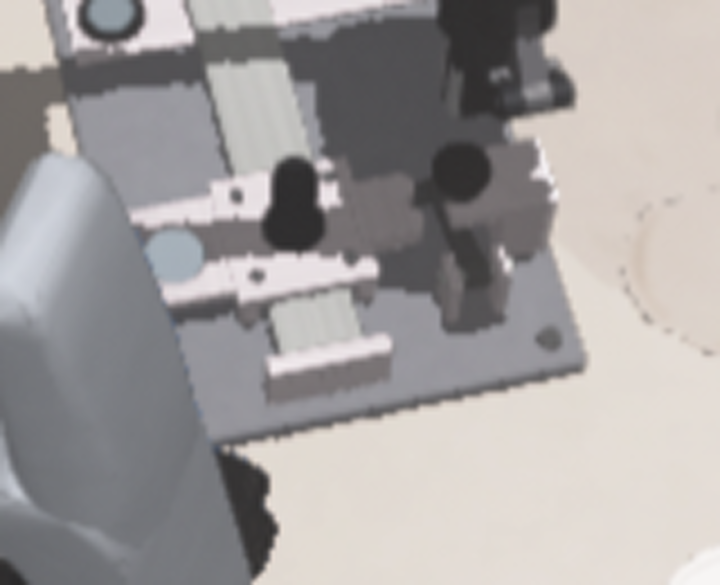

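The cap is back up at crop (462,170). The catch lever now lies down, running from (425,190) to (480,280), and the post hasn't moved, at (293,175). Next I'll go over the post.

Emit:
{"name": "drive_tool", "arguments": {"rows": [[0.4,0.05,-0.1,0],[1,0.15,-0.2,0],[1.8,0.25,-0.2,0],[2.4,0.31,-0.2,0],[2.64,0.31,-0.2,0],[2.64,0.31,-0.2,0],[2.64,0.31,-0.2,0],[2.64,0.31,-0.2,0]], "grip": 60}}

```text
clock: 4.87
position: [0.5159, 0.1924, 0.1508]
ee_rot: [0.001, -0.167, 0.986, 0.0]
contact_force: [1.5, 0.5, 0.7]
width: 0.0597
gripper_force: 0.0
```

```bash
python3 go.py .5145 .1922 .069
```

```text
t 4.8667 pos [0.5159 0.1924 0.1508] F [1.5 0.5 0.7] w 0.0597 gf 0.0 q [ 0.23  0.32  1.72  0.    1.11 -1.68]
yaw err units(turn) -0.006 tilt -1.0
units [0.058 0.012 3.271]
bench xy 0.0013 -0.0756
```

Emit:
{"name": "drive_tool", "arguments": {"rows": [[0.03,0,0.5,0],[0.03,0,1,0],[0.03,0,1.5,0],[0.03,0,2,0],[0.03,0,2.5,0],[0.03,0,3,0],[0.03,0,3.25,0],[0.03,0,3.25,0]]}}

```text
clock: 5.53
position: [0.514, 0.1919, 0.068]
ee_rot: [-0.001, -0.167, 0.986, -0.0]
contact_force: [-0.7, -0.3, -0.3]
width: 0.06
gripper_force: 0.0
```

```bash
python3 go.py .5145 .1922 .069
```

```text
t 5.5333 pos [0.514  0.1919 0.068 ] F [-0.7 -0.3 -0.3] w 0.06 gf 0.0 q [ 0.23  0.41  1.82  0.    0.92 -1.68]
yaw err units(turn) -0.007 tilt -1.0
units [-0.023  0.006 -0.042]
bench xy -0.0006 -0.0755
```

Emit:
{"name": "drive_tool", "arguments": {"rows": [[0,0,0,0],[0,0,0,0],[0,0,0,0],[0,0,0,0],[0,0,0,0],[0,0,0,0],[0,0,0,0],[0,0,0,0]], "grip": 10, "newtons": 50}}

```text
clock: 6.2
position: [0.515, 0.1921, 0.0705]
ee_rot: [0.001, -0.167, 0.986, 0.0]
contact_force: [0.1, -0.5, 6.4]
width: 0.0174
gripper_force: 49.1
```

```bash
python3 go.py .4717 .3146 .068
```

```text
t 6.2 pos [0.515  0.1921 0.0705] F [ 0.1 -0.5  6.4] w 0.0174 gf 49.1 q [ 0.23  0.4   1.82  0.    0.92 -1.68]
yaw err units(turn) -0.005 tilt -1.0
units [0.019 5.195 0.099]
bench xy 0.0004 -0.0755
```

Emit:
{"name": "drive_tool", "arguments": {"rows": [[0,0.1,-0.08,0],[0,0.5,-0.08,0],[0,1.1,-0.08,0],[0,1.8,-0.08,0],[0,2.5,-0.08,0],[0,3.1,-0.08,0],[0,3.6,-0.08,0],[0,3.8,-0.08,0]]}}

```text
clock: 6.87
position: [0.4829, 0.2833, 0.0707]
ee_rot: [0.0, -0.168, 0.986, 0.0]
contact_force: [5.9, 1.0, -10.2]
width: 0.0171
gripper_force: 50.5
```

```bash
python3 - <<'E'
from h import *
p,d=eyes.get_image("top");cv2.imwrite("pics/t3.png",cv2.resize(p[175:325,195:385,::-1],None,fx=4,fy=4,interpolation=cv2.INTER_CUBIC))
E
python3 go.py .4717 .3146 .0705
```

```text
t 6.9167 pos [0.4828 0.2837 0.0707] F [  4.    3.2 -11.5] w 0.0174 gf 50.5 q [ 0.41  0.41  1.8   0.    0.93 -1.5 ]
yaw err units(turn) 0.007 tilt -1.0
units [0.009 1.315 0.008]
bench xy 0.0002 0.0215
```

View pics/t3.png

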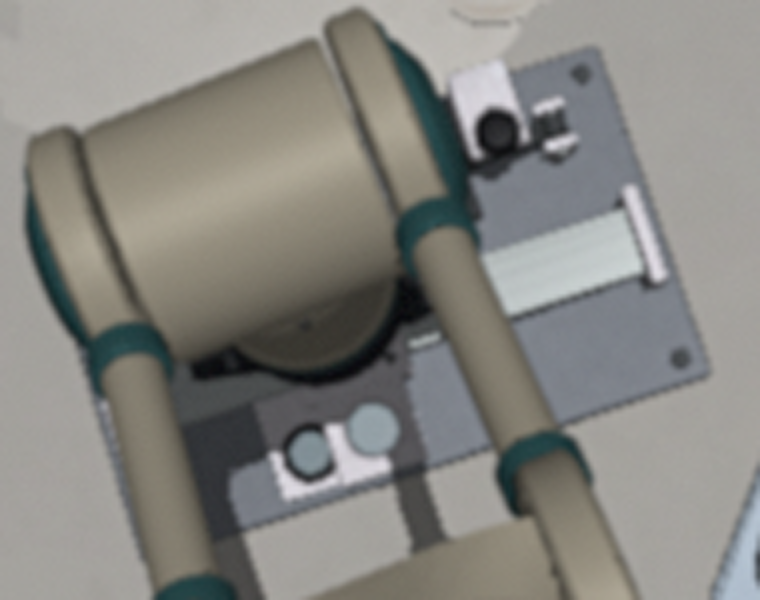

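The slide follows the gripper. Its port at (372,428) is about 34 mm short of the block's port at (310,452), which matches the computed 33 mm.

Emit:
{"name": "drive_tool", "arguments": {"rows": [[0,0.05,0.05,0],[0,0.15,0.05,0],[0,0.28,0.05,0],[0,0.42,0.05,0],[0,0.56,0.05,0],[0,0.68,0.05,0],[0,0.76,0.05,0],[0,0.8,0.05,0]]}}

```text
clock: 7.58
position: [0.477, 0.3001, 0.0706]
ee_rot: [0.001, -0.168, 0.986, -0.001]
contact_force: [6.0, -4.2, -2.5]
width: 0.0175
gripper_force: 51.5
```

```bash
python3 go.py .4717 .3146 .0705
```

```text
t 7.5833 pos [0.477  0.3001 0.0706] F [ 6.  -4.2 -2.5] w 0.0175 gf 51.5 q [ 0.44  0.42  1.79 -0.    0.93 -1.47]
yaw err units(turn) 0.006 tilt -1.0
units [0.009 0.619 0.002]
bench xy 0.0002 0.0389
```

Emit:
{"name": "drive_tool", "arguments": {"rows": [[0,0.03,0,0],[0,0.07,0,0],[0,0.11,0,0],[0,0.15,0,0],[0,0.18,0,0],[0,0.2,0,0],[0,0.2,0,0],[0,0.2,0,0]]}}

```text
clock: 8.25
position: [0.4766, 0.3012, 0.0706]
ee_rot: [0.001, -0.168, 0.986, -0.004]
contact_force: [8.5, -12.9, -1.5]
width: 0.0174
gripper_force: 52.0
```

```bash
python3 go.py .4717 .3146 .0705
```

```text
t 8.25 pos [0.4766 0.3012 0.0706] F [  8.5 -12.9  -1.5] w 0.0174 gf 52.0 q [ 0.45  0.42  1.79 -0.01  0.94 -1.46]
yaw err units(turn) 0.019 tilt -0.99997
units [ 0.007  0.57  -0.001]
bench xy 0.0002 0.0401
```

Emit:
{"name": "drive_tool", "arguments": {"rows": [[0,0.23,0,0],[0,0.26,0,0],[0,0.29,0,0],[0,0.32,0,0],[0,0.35,0,0],[0,0.35,0,0],[0,0.35,0,0],[0,0.35,0,0]]}}

```text
clock: 8.92
position: [0.4721, 0.3143, 0.0706]
ee_rot: [0.001, -0.167, 0.986, 0.001]
contact_force: [4.0, 4.1, -2.3]
width: 0.0176
gripper_force: 51.5
```

```bash
python3 go.py .4717 .3146 .0705
```

```text
t 8.9167 pos [0.4721 0.3143 0.0706] F [ 4.   4.1 -2.3] w 0.0176 gf 51.5 q [ 0.46  0.42  1.78  0.    0.94 -1.44]
yaw err units(turn) -0.005 tilt -1.0
units [0.01  0.015 0.004]
bench xy 0.0002 0.054
```

It snapped in: the position jumped 13 mm to within 0.4 mm of the target, and the force reversed. I'll take out the small residual pull and hold.

Emit:
{"name": "drive_tool", "arguments": {"rows": [[0,0.02,0,0],[0,0.04,0,0],[0,0.04,0,0],[0,0.04,0,0],[0,0.04,0,0],[0,0.04,0,0],[0,0.04,0,0],[0,0.04,0,0]]}}

```text
clock: 9.58
position: [0.472, 0.3146, 0.0706]
ee_rot: [0.001, -0.167, 0.986, 0.0]
contact_force: [4.4, 1.0, -1.7]
width: 0.0171
gripper_force: 51.5
```

```bash
python3 - <<'E'
from h import *
p,d=eyes.get_image("top");cv2.imwrite("pics/t4.png",cv2.resize(p[175:325,195:385,::-1],None,fx=4,fy=4,interpolation=cv2.INTER_CUBIC))
E
python3 go.py .4717 .3146 .0705
```

```text
t 9.6333 pos [0.472  0.3146 0.0706] F [ 4.5  1.7 -0.7] w 0.0174 gf 51.5 q [ 0.47  0.42  1.78 -0.    0.94 -1.44]
yaw err units(turn) -0.003 tilt -1.0
units [0.01  0.003 0.004]
bench xy 0.0002 0.0542
```

View pics/t4.png

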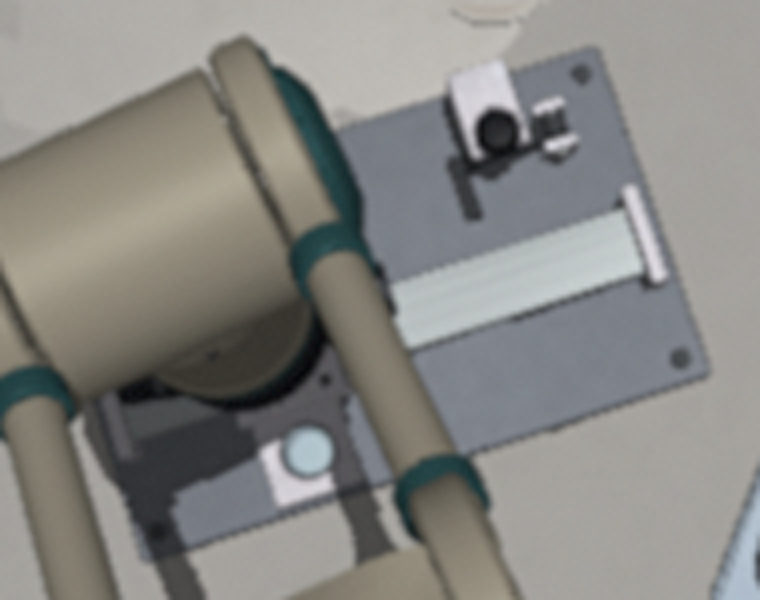

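The slide's port now sits at (308,452), right over the block's port. The force along the rail is near zero and the post is gripped at 51 N, so I'm handing in.

```bash
python3 -c "
from rig import order
print(order.sign_off())"
```

```text
the job is handed in; nothing more can be done
None
```

I pressed the plunger to its stop (the catch lever looked down in the camera), slid the slide until it clicked into the notch, and handed the job in after about 9.6 s, still gripping the post with the slide held still; the petri dish, dropper bottle and coverslip box were not touched.

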